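# Clamp the candy box on the tea tray

### The arm

A 7-joint arm with a two-finger parallel gripper is mounted at the origin on the work surface. World frame = base frame: x ahead of the robot, y to its left, z up, the work surface at z = 0. Lengths are in mm, angles in rad, forces in N, time in s.
With the tool pointing down it reaches from about 400 to 925 mm from the base axis. Payload 5.6 kg.
Tool frame: the origin (TCP) lies on the centre line of the jaws, within the pads' length; the fingertips stand 17 mm ahead of it and the grasp point (between the pads) lies 2 mm behind it; z points along the fingers, y is the line along which they close (so a half turn about z gives the same grasp; the last joint's range is limited). The gripper opens to 85 mm and grips with 20 to 120 N. Pads are 22 mm wide; open, the fingers measure 114 mm over their backs; the gripper's body (76 mm by 85 mm) begins 54 mm behind the grasp point. The pads swing forward as they close: fully open they stand 13 mm farther back than shut.
Start: joints at [1.276, 0.468, -0.012, 1.603, 0.006, 1.071, -0.056], TCP at [161.904, -629.519, 248.29] pointing down, gripper open.
Joint ranges: [-2.53, 2.53], [-0.31, 2.02], [-1.57, 1.55], [0.28, 2.44], [-1.29, 4.43], [0.15, 1.84], [-2.92, 2.92]. Speed limits (rad/s): [2.57, 2.57, 3.14, 3.14, 3.14, 3.14, 3.14].

### API

Orientations are given as a unit quaternion [w, x, y, z].
In Python, from bench import arm gives the robot as it stands.
- The arm moves only by the tool jog_arm, never from a script. Its argument "commands" is a list of rows, each a list of 7 numbers: the opening, from -1 (shut) to 1 (fully open), then the shift along the tool's x, y, z as a fraction of full scale, then the turn, a rotation vector about the tool's x, y, z as a fraction of full scale. A call has 1 to 8 rows; each row is the pose to reach, as a shift and turn from the pose commanded when the call began, along the tool's axes at that moment; what a row does not reach only later rows make up. Full scale, the value 1, is 0.12 m for a shift and 0.5 rad for a turn. A row lasts 1/12 s, in which the tool goes at most 41.7 mm and 7.16 degrees, less where a joint would pass 70% of its speed; a pose out of reach is approached as far as the arm can. A call with a number of a shift or a turn outside -1 to 1 is refused whole. A call with a gripper value outside its range is refused whole. The fingers move at their own pace and stop on an object; "grip_force" is the grip in N (left out, the last holds). Time passes only in rows, so rows that repeat a pose let the fingers close. It gives the time, the measured TCP pose, the force, the opening and the grip force at its end, in the units of the state.
- arm.read_state(): the state, without advancing time (a new reading comes with each control period).
- arm.grab_frame(name): name is "scene" or "top" or "wrist"; returns a dict with "img" (400x640x3 uint8, red, green, blue), "mtx" (3x3 intrinsics, pixels), "R" (3x3) and "t" (3): a world point X has camera coordinates R X + t; the wrist camera has in their place "T_tool_cam" (4x4, takes a point from camera to tool coordinates, whose origin is the TCP and whose axes are the flange's). Camera axes: x right, y down, z forward; pixel columns grow to the right and rows downward; lengths in mm; the calibration is good to about 2 mm. A picture is of the moment at which its call begins: read the wrist's pose just before it. There is no depth.
- arm.hand_in(): hands the job in; it is judged then, once.
Trained networks look in the newest picture that a camera, given by its name, has taken for a name from the list of things; names that differ only in an ending like _2 or _b are one class to them, and where a whole thing is asked for, a point or a joint stands for the part that bears it (a point fixed in the world has none). Each returns a list of dicts, best first, with "p" (0 to 1); they miss things now and then, are a little off and sometimes report something else, mostly with a low value. They report only what shows in the picture. A call takes as long as a camera call. They do not tell look-alikes from the thing itself.
- arm.find_in(camera, name): "xyz" ([x, y, z] in mm, in the coordinates of the camera as it stood for that picture, good to about 4 mm: the middle of the surface that is visible of it).
- arm.place_of(camera, name): "xyz" ([x, y, z] in mm, in the coordinates of the camera as it stood for that picture, good to about 4 mm: a listed point, or the origin of a listed thing).
The state is a dict: "t": time; "q": joint angles; "dq": joint speeds; "joint_efforts": joint torques, N m; "tcp_pos": TCP position; "eef_rot": TCP orientation; "contact_force": force on the tool from outside, world axes, zero at the start; "ft_torque": the same for the moment, N m; "finger_gap": finger opening in mm; "grasp_force": force on a finger pad.
Only numpy, scipy, OpenCV 4.12 (cv2) and the standard library are available. Lean on these libraries where they do the work, as an engineer would, in place of code of your own. Each camera call takes 0.05 s, during which the arm holds its last target. There are 200 camera calls.

### The job

Get the bamboo tray ready to be carried: flip the cam lever on its sliding rail over to the free side, push the rail along until the hexagonal candy box is held snugly, without play, between it and the fixed rail, then flip the lever all the way back to lock the rail there. Keep the candy box flat on the tray and leave the cups, teapot, tea caddy and scoop where they are.

Things in the scene. Friction and masses are not known exactly. Their poses are not given: they have to be found in the camera images.
- tray: Bamboo tray fixed on the table, 240 mm (x) by 450 mm (y), slatted top 30 mm above the table, side lips 6 mm higher. Origin: centre of its underside; x across it (away from the robot at yaw 0), y along it towards the cup bay, z up. A fixed cross rail (216 mm along x, 40 mm above the tray's top) stands at y 100 to 116 mm; the candy box is between it and the sliding rail.
- end_face (a point): Centre of the fixed rail's face that looks at the candy box (tray frame: x 0, y 100 mm, z 50 mm); axes as the tray's.
- rail (a joint): Travel of the sliding bamboo rail to tray +y, 0 to 0.125 m; at 0 its pushing face is at tray y -140 mm, box snug at about 0.110. Rail: x -100 to +100 mm, 14 mm thick, 40 mm high above the tray's top; behind it a foot 10 mm high, 30 mm deep and, at tray x -12 to +32 mm, dark cheeks 26 mm high, 52 mm deep. Push its plain back with closed fingers: about 2 N free, clamped when locked.
- rail_face (a point): Centre of the sliding rail's pushing face, which looks to tray +y; 20 mm above the tray's top; axes as the tray's. The back of the rail lies 14 mm behind it.
- cam_lever (a joint): Angle of the brass cam lever on the sliding rail; its cam clamps on a steel bar sunk in the tray. 0: locked, leaning 45 degrees to tray +x (away from the robot); 1.57: free, leaning 45 degrees to tray -x (towards the robot). It stays where it is left, swings in the tray's x-z plane and does not move the rail. Locked counts below 0.3, free above 1.35.
- lever_pivot (a point): Hinge of the cam lever on the sliding rail, 10 mm above the tray's top, at tray x 10 mm and 35 mm behind the pushing face; hinge axis along tray y; axes as the tray's.
- lever_tip (a point): Centre of the dark wooden ball (20 mm diameter) at the end of the cam lever, 90 mm from the pivot; the brass arm between is 10 mm thick.
- candy_box: Hexagonal dark wooden candy box with six lidded cells, 130 mm across flats, 150 mm across corners, 55 mm high, about 0.55 kg, loose on the tray, nearly square to the rails (two flats face them). Origin: centre of its underside; those two flats face its own +y and -y.
- cup1: Celadon cup, 64 mm across, 50 mm high, in the tray's cup bay; origin: centre of its underside. Leave alone.
- cup2: Second celadon cup in the tray's cup bay, the same size. Leave alone.
- cup3: Celadon cup of the same size on the table. Leave alone.
- cup4: Celadon cup of the same size on the table. Leave alone.
- teapot: Celadon teapot, 125 mm across the belly, 106 mm high, on the table; origin: centre of its underside. Leave alone.
- caddy: Light wooden tea caddy, 72 mm across, 95 mm high, on the table; origin: centre of its underside. Leave alone.
- scoop: Wooden tea scoop, 170 mm long, lying on the table right of the tray. Leave alone.
Not all that is in view belongs to the job. Leave any green, white or yellow look-alike of the candy_box alone.

How it is judged (in metres and radians):
On the way, in this order (a step that is already met when the one before it is completed fails the run):
1. the cam lever is flipped over to the free side (angle above 1.35) while the rail is still more than 40 mm short of snug (value of joint cam_lever above 1.35 rad and y of rail_face in the frame of end_face below -0.17 m), for 0.1 s.
2. with the lever still free (above 1.2), the rail is pushed up so that the candy box, flat on the tray, has less than 5 mm of play between the two rails (value of joint cam_lever above 1.2 rad and y of rail_face in the frame of end_face above -0.135 m and height (world z) of candy_box below 0.034 m and y of candy_box in the frame of end_face between -0.076 and -0.058 m), for 0.2 s.
3. the cam lever is flipped back to locked (angle below 0.3) (value of joint cam_lever below 0.3 rad), for 0.2 s.
At the end, for the whole second after the job is handed in: The cam lever is back at locked (below 0.3 rad), the two rails are less than 135 mm apart (the 130 mm box has under 5 mm of play), and the candy box rests between them flat on the tray (within 60 mm of the tray's middle line, tilt under 0.06 rad, underside under 34 mm high), everything still (value of joint cam_lever below 0.3 rad and y of rail_face in the frame of end_face above -0.135 m and y of candy_box in the frame of end_face between -0.076 and -0.058 m and x of candy_box in the frame of end_face between -0.06 and 0.06 m and height (world z) of candy_box below 0.034 m and angle between candy_box's own z axis and vertical below 0.06 rad and linear speed of candy_box below 0.02 m/s and velocity of joint rail below 0.01 m/s); the robot touches nothing.
It fails at once if a cup, the teapot, the caddy or the scoop is moved by more than 20 mm (distance of any of cup1, cup2, cup3, cup4, teapot, caddy, scoop from where it was at the start of the episode above 0.02 m).
It fails at once if the candy box is tipped by more than 0.3 rad or lifted more than 20 mm off the tray (angle between candy_box's own z axis and vertical above 0.3 rad or height (world z) of candy_box above 0.05 m).
It also fails if it takes over 48 s, if anything falls off the work surface, if the arm or the gripper's body presses on something with over 40 N, if the wrist force passes 120 N, or if a joint passes its speed limit or range.

## Working session

There is one attempt and no reset: what is moved stays moved. The work goes in short steps, Python scripts to look and compute and a tool call to move; the robot and the scene stay as the last step left them, time stands still between calls to the robot, and variables do not carry over. Pictures are saved under pics/ and viewed, at most 10 in all, crops included, and the job is handed in when it is done.

Besides the shell and the picture viewer there is one more tool, called after "Call:" as name(argument=value, ...), one argument or row to a line, values as JSON. jog_arm: Moves the arm, as the interface text tells. Shift numbers are shares of 0.12 m and turn numbers shares of 0.5 rad, none past 1 either way. Its arguments: {"type":"object","properties":{"commands":{"type":"array"},"grip_force":{"type":"number"}},"required":["commands"]}

```bash
mkdir -p pics; cat > h.py <<'E'
from bench import arm
import numpy as np, cv2
def W(f,p): return f["R"].T@(np.array(p)-f["t"])
E
python3 - <<'E'
from h import *
for c in("scene","top"):
    f=arm.grab_frame(c); cv2.imwrite(f"pics/{c}0.png",f["img"][:,:,::-1])
    for n in("tray","end_face","rail_face","lever_pivot","lever_tip","candy_box","cup1","cup3","teapot","caddy","scoop"):
        r=arm.place_of(c,n); print(c,n,[(round(d["p"],2),W(f,d["xyz"]).round().tolist()) for d in r[:4]])
s=arm.read_state(); print(s["t"],s["tcp_pos"],s["eef_rot"],s["finger_gap"],s["contact_force"])
E
```

```text
scene tray [(0.89, [522.0, 66.0, 1.0]), (0.27, [503.0, 66.0, 29.0])]
scene end_face []
scene rail_face [(0.97, [523.0, -75.0, 52.0])]
scene lever_pivot [(0.82, [535.0, -106.0, 45.0])]
scene lever_tip [(0.57, [592.0, -107.0, 101.0])]
scene candy_box [(0.94, [243.0, 242.0, 3.0]), (0.86, [380.0, -326.0, 2.0]), (0.66, [543.0, 400.0, 3.0]), (0.59, [500.0, 68.0, 30.0])]
scene cup1 [(0.85, [772.0, -118.0, 1.0]), (0.83, [473.0, 223.0, 34.0]), (0.74, [578.0, 228.0, 30.0]), (0.68, [774.0, 212.0, -2.0])]
scene cup3 [(0.85, [772.0, -118.0, 1.0]), (0.83, [473.0, 223.0, 34.0]), (0.74, [578.0, 228.0, 30.0]), (0.68, [774.0, 212.0, -2.0])]
scene teapot [(0.71, [799.0, 21.0, 4.0])]
scene caddy [(0.86, [685.0, -347.0, 1.0])]
scene scoop [(0.58, [549.0, -525.0, 2.0])]
top tray []
top end_face [(0.56, [519.0, 165.0, 51.0])]
top rail_face [(0.95, [524.0, -72.0, 51.0])]
top lever_pivot [(0.65, [541.0, -106.0, 40.0]), (0.65, [688.0, -350.0, 2.0])]
top lever_tip [(0.57, [598.0, -101.0, 102.0]), (0.25, [552.0, -521.0, 1.0])]
top candy_box [(0.8, [504.0, 65.0, 33.0]), (0.7, [246.0, 248.0, 2.0]), (0.68, [547.0, 403.0, 2.0]), (0.56, [382.0, -329.0, 0.0])]
top cup1 [(0.86, [778.0, 216.0, 3.0]), (0.66, [519.0, 166.0, 49.0]), (0.6, [479.0, 223.0, 31.0]), (0.58, [769.0, -116.0, -0.0])]
top cup3 [(0.86, [778.0, 216.0, 3.0]), (0.66, [519.0, 166.0, 49.0]), (0.6, [479.0, 223.0, 31.0]), (0.58, [769.0, -116.0, -0.0])]
top teapot [(0.98, [796.0, 22.0, 2.0]), (0.64, [520.0, 169.0, 50.0]), (0.34, [506.0, 65.0, 29.0])]
top caddy [(0.77, [686.0, -351.0, 3.0]), (0.27, [798.0, 19.0, 2.0])]
top scoop [(0.58, [551.0, -521.0, -1.0]), (0.25, [578.0, 229.0, 32.0])]
1.2 [ 161.92169528 -629.5019971   248.2836074 ] [ 7.86509290e-06  9.92087398e-01  1.25549173e-01 -2.83344017e-05] 85.52104408853208 [-1.37404365 -0.68621495 -0.76163985]
```

View pics/top0.png

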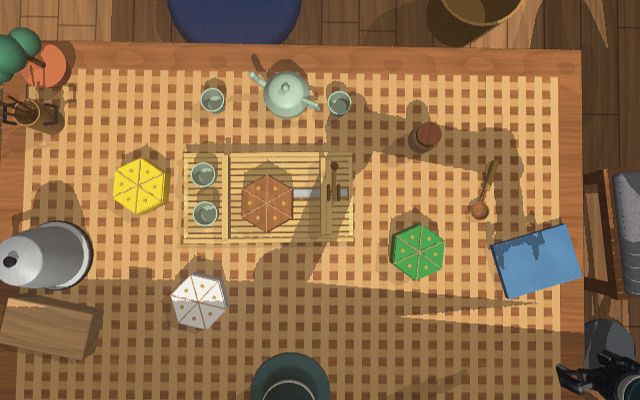

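View pics/scene0.png

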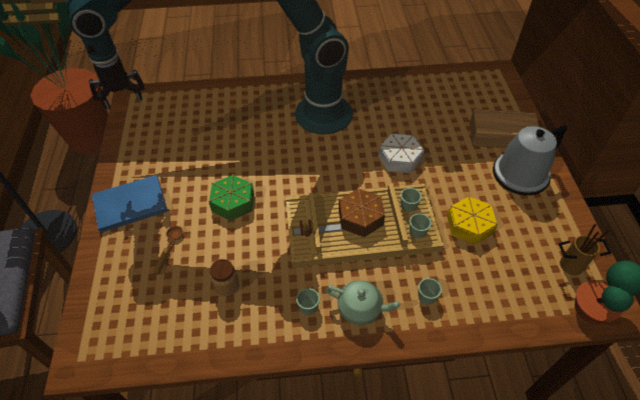

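The top view shows the tray at pixels (185–352, 153–240), its sliding rail at column 322 and the lever ball near (335,165), leaning to +x. The brown box is at (267,203). The scene view agrees, and the networks put the tray at about (521,67) with yaw about 0.015. I'm moving over to the far side of the lever ball with the fingers shut.

Call:
jog_arm(
  commands=[
    [-1,0.33,-0.22,0,0,0,0.23],
    [-1,0.66,-0.43,0,0,0,0.474],
    [-1,0.99,-0.65,0,0,0,0.474],
    [-1,0.99,-0.65,0,0,0,0.474],
  ],
)

```text
t: 1.53
tcp_pos: [262.5, -519.7, 248.3]
eef_rot: [-0.001, 1.0, 0.01, 0.001]
contact_force: [0.7, 0.2, 0.8]
finger_gap: 39.3
grasp_force: 0.0
```

Call:
jog_arm(
  commands=[
    [-1,0.27,-0.29,0,0,0,0],
    [-1,0.53,-0.58,0,0,0,0],
    [-1,0.8,-0.87,0,0,0,0],
    [-1,0.8,-0.87,0,0,0,0],
  ],
)

```text
t: 1.87
tcp_pos: [356.5, -413.4, 248.6]
eef_rot: [-0.001, 1.0, 0.011, 0.001]
contact_force: [1.3, 0.4, 0.0]
finger_gap: 0.2
grasp_force: 0.0
```

Call:
jog_arm(
  commands=[
    [-1,0.27,-0.29,0,0,0,0],
    [-1,0.53,-0.58,0,0,0,0],
    [-1,0.8,-0.87,0,0,0,0],
    [-1,0.8,-0.87,0,0,0,0],
  ],
)

```text
t: 2.2
tcp_pos: [450.5, -307.2, 248.7]
eef_rot: [-0.001, 1.0, 0.011, 0.001]
contact_force: [-0.0, -0.3, 0.5]
finger_gap: 0.0
grasp_force: 0.0
```

Call:
jog_arm(
  commands=[
    [-1,0.27,-0.29,0,0,0,0],
    [-1,0.53,-0.58,0,0,0,0],
    [-1,0.8,-0.87,0,0,0,0],
    [-1,0.8,-0.87,0,0,0,0],
  ],
)

```text
t: 2.53
tcp_pos: [544.6, -200.8, 248.7]
eef_rot: [-0.001, 1.0, 0.011, 0.001]
contact_force: [-0.6, 0.4, 0.2]
finger_gap: 0.1
grasp_force: 0.0
```

Call:
jog_arm(
  commands=[
    [-1,0.27,-0.26,0,0,0,0],
    [-1,0.54,-0.51,0,0,0,0],
    [-1,0.81,-0.77,0,0,0,0],
    [-1,0.81,-0.77,0,0,0,0],
    [-1,0.81,-0.77,0,0,0,0],
  ],
)

```text
t: 2.95
tcp_pos: [638.7, -108.4, 247.8]
eef_rot: [-0.001, 1.0, 0.011, 0.0]
contact_force: [-0.4, 0.1, -0.1]
finger_gap: 0.2
grasp_force: 0.0
```

```bash
python3 - <<'E'
from h import *
from scipy.spatial.transform import Rotation as R
s=arm.read_state(); f=arm.grab_frame("wrist"); cv2.imwrite("pics/w1.png",f["img"][:,:,::-1])
w,x,y,z=s["eef_rot"]; Q=R.from_quat([x,y,z,w]).as_matrix(); T=f["T_tool_cam"]
for n in("end_face","rail_face","lever_pivot","lever_tip","candy_box"):
    print(n,[(round(d["p"],2),(Q@(T[:3,:3]@d["xyz"]+T[:3,3])+s["tcp_pos"]).round(1).tolist()) for d in arm.place_of("wrist",n)[:3]])
print(s["t"],s["tcp_pos"])
E
```

```text
end_face [(0.68, [522.0, 164.3, 47.7])]
rail_face [(0.71, [524.5, -73.7, 50.9])]
lever_pivot []
lever_tip [(0.83, [600.9, -102.8, 107.0])]
candy_box [(0.67, [508.1, 69.1, 30.3]), (0.37, [791.5, 16.7, -2.6])]
2.95 [ 638.69701216 -108.40228835  247.82318739]
```

View pics/w1.png

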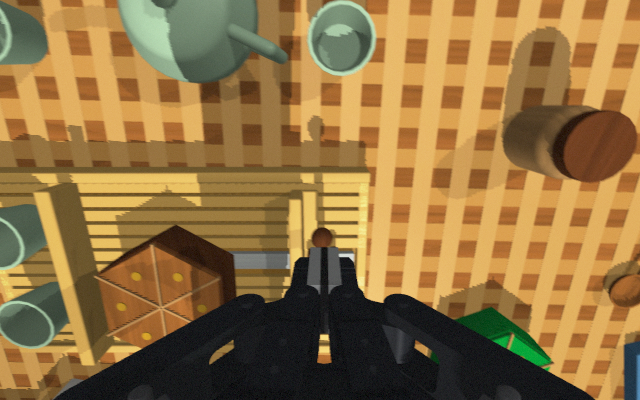

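The wrist view shows the ball at (322,237), in line with the closed fingers, and the positions agree. I'll descend on its +x side.

Call:
jog_arm(
  commands=[
    [-1,0.02,-0.02,0.33,0,0,0],
    [-1,0.04,-0.02,0.67,0,0,0],
    [-1,0.04,-0.02,1,0,0,0],
    [-1,0.04,-0.02,1,0,0,0],
  ],
)

```text
t: 3.58
tcp_pos: [635.4, -111.5, 120.3]
eef_rot: [-0.001, 1.0, 0.007, -0.007]
contact_force: [-2.4, -0.2, -1.3]
finger_gap: -0.3
grasp_force: 0.0
```

Call:
jog_arm(
  commands=[
    [-1,0,0,0.14,0,0,0],
    [-1,-0.08,0,0.14,0,0,0],
    [-1,-0.17,0,0.14,0,0,0],
    [-1,-0.25,0,0.14,0,0,0],
    [-1,-0.33,0,0.14,0,0,0],
    [-1,-0.42,0,0.14,0,0,0],
    [-1,-0.5,0,0.14,0,0,0],
  ],
)

```text
t: 4.17
tcp_pos: [590.1, -111.9, 119.7]
eef_rot: [0.001, 1.0, 0.007, 0.011]
contact_force: [6.8, 1.1, 5.5]
finger_gap: -0.1
grasp_force: 3.1
```

Call:
jog_arm(
  commands=[
    [-1,-0.08,-0.03,0,0,0,0],
    [-1,-0.17,-0.03,0,0,0,0],
    [-1,-0.25,-0.03,0,0,0,0],
    [-1,-0.33,-0.03,0,0,0,0],
    [-1,-0.42,-0.03,0,0,0,0],
    [-1,-0.5,-0.03,0,0,0,0],
    [-1,-0.5,-0.03,0,0,0,0],
  ],
)

```text
t: 4.75
tcp_pos: [519.1, -109.4, 111.8]
eef_rot: [0.0, 1.0, 0.007, -0.001]
contact_force: [-0.4, 0.9, -1.2]
finger_gap: -0.2
grasp_force: 0.0
```

```bash
cat >> h.py <<'E'
def look(tag,names=("rail_face","lever_tip","candy_box"),cams=("scene","top")):
    for c in cams:
        f=arm.grab_frame(c); cv2.imwrite(f"pics/{c}{tag}.png",f["img"][:,:,::-1])
        for n in names:
            print(c,n,[(round(d["p"],2),W(f,d["xyz"]).round().tolist()) for d in arm.place_of(c,n)[:4]])
    s=arm.read_state(); print(s["t"],s["tcp_pos"],s["contact_force"])
E
python3 -c "
from h import *
look('1')
i=cv2.imread('pics/scene1.png')[160:300,260:460];cv2.imwrite('pics/s1c.png',cv2.resize(i,None,fx=4,fy=4,interpolation=2))"
```

```text
scene rail_face [(0.75, [522.0, -75.0, 48.0]), (0.35, [476.0, 222.0, 30.0])]
scene lever_tip [(0.41, [578.0, 226.0, 30.0]), (0.19, [545.0, -525.0, -0.0])]
scene candy_box [(0.94, [545.0, 401.0, -2.0]), (0.84, [500.0, 70.0, 32.0]), (0.75, [385.0, -334.0, -2.0]), (0.74, [776.0, 213.0, -2.0])]
top rail_face []
top lever_tip []
top candy_box [(0.93, [546.0, 405.0, 0.0]), (0.83, [250.0, 244.0, 5.0]), (0.66, [383.0, -330.0, 4.0]), (0.6, [505.0, 68.0, 32.0])]
5.15 [ 521.59301657 -108.73444963  111.24643566] [-0.48221961 -0.84684509 -1.04569096]
```

View pics/s1c.png

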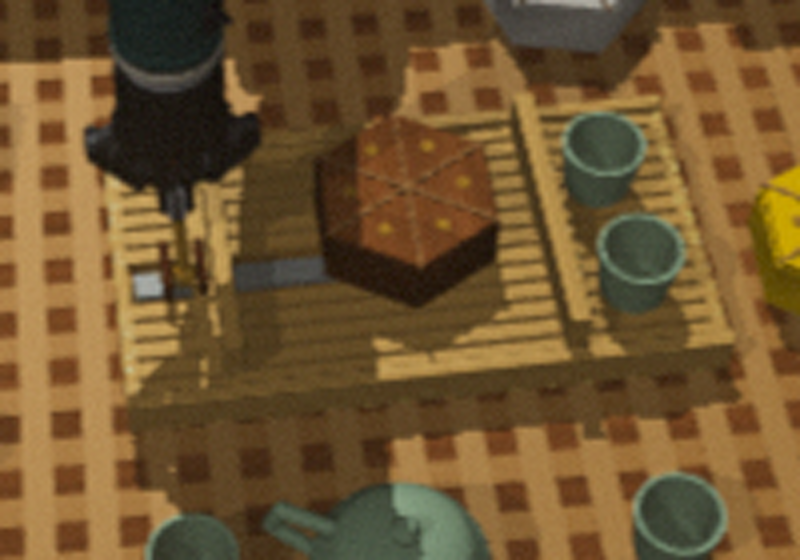

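The crop shows the lever's brass arm at about (180,245), running up behind the finger at (178,200), so it's past upright. I'll keep pushing.

Call:
jog_arm(
  commands=[
    [-1,-0.06,0,0,0,0,0],
    [-1,-0.12,0,0,0,0,0],
    [-1,-0.17,0,0,0,0,0],
    [-1,-0.21,0,0,0,0,0],
    [-1,-0.24,0,0,0,0,0],
    [-1,-0.24,0,0,0,0,0],
  ],
)

```text
t: 5.65
tcp_pos: [494.5, -109.5, 112.7]
eef_rot: [0.0, 1.0, 0.007, 0.003]
contact_force: [5.3, -1.7, 1.0]
finger_gap: -0.4
grasp_force: 2.2
```

Call:
jog_arm(
  commands=[
    [-1,-0.03,0,0,0,0,0],
    [-1,-0.06,0,0,0,0,0],
    [-1,-0.08,0,0,0,0,0],
    [-1,-0.08,0,0,0,0,0],
  ],
)

```text
t: 5.98
tcp_pos: [492.3, -109.8, 114.6]
eef_rot: [0.001, 1.0, 0.008, 0.011]
contact_force: [20.0, -1.2, -4.6]
finger_gap: -0.1
grasp_force: 9.3
```

Call:
jog_arm(
  commands=[
    [-1,0.06,0,0,0,0,0],
    [-1,0.1,0,-0.3,0,0,0],
    [-1,0.3,0.05,-0.5,0,0,0],
    [-1,0.55,0.14,-0.5,0,0,0],
    [-1,0.82,0.14,-0.5,0,0,0],
    [-1,0.82,0.14,-0.5,0,0,0],
    [-1,0.82,0.14,-0.5,0,0,0],
  ],
)

```text
t: 6.57
tcp_pos: [581.6, -124.4, 170.7]
eef_rot: [-0.0, 1.0, 0.008, -0.001]
contact_force: [-1.3, 0.6, -0.5]
finger_gap: -0.2
grasp_force: 0.0
```

```bash
python3 -c "
from h import *
look('2',('rail_face','lever_tip','lever_pivot'))
i=cv2.imread('pics/scene2.png')[160:300,260:460];cv2.imwrite('pics/s2c.png',cv2.resize(i,None,fx=4,fy=4,interpolation=2))"
```

```text
scene rail_face [(0.57, [521.0, -74.0, 50.0]), (0.44, [505.0, 67.0, 29.0]), (0.35, [579.0, 228.0, 31.0])]
scene lever_tip []
scene lever_pivot [(0.56, [536.0, -108.0, 46.0])]
top rail_face [(0.77, [523.0, -75.0, 53.0])]
top lever_tip [(0.51, [524.0, -75.0, 50.0])]
top lever_pivot [(0.71, [539.0, -109.0, 38.0])]
6.9667 [ 581.15001441 -124.84450885  171.61078767] [-0.44802258 -0.32071099  0.29051461]
```

View pics/s2c.png

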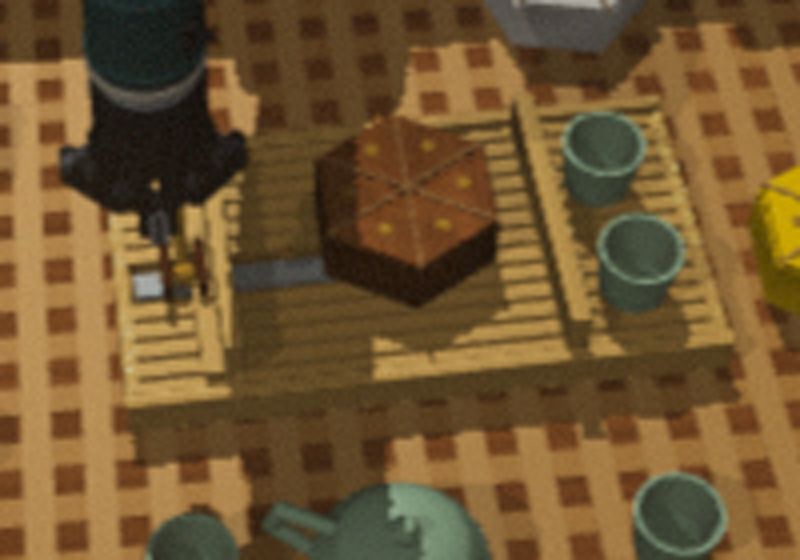

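The lever now leans away from the camera; only its base shows, at (185,270). I'll descend behind the rail at x≈581.

Call:
jog_arm(
  commands=[
    [-1,0,0,0.3,0,0,0],
    [-1,0,0,0.6,0,0,0],
    [-1,0,0,0.87,0,0,0],
    [-1,0,0,0.87,0,0,0],
    [-1,0,0,0.87,0,0,0],
  ],
)

```text
t: 7.38
tcp_pos: [580.4, -124.5, 66.0]
eef_rot: [-0.0, 1.0, 0.007, -0.002]
contact_force: [-0.3, -0.9, 0.7]
finger_gap: 0.4
grasp_force: 0.0
```

Call:
jog_arm(
  commands=[
    [-1,0,-0.08,0,0,0,0],
    [-1,0,-0.16,0,0,0,0],
    [-1,0,-0.24,0,0,0,0],
    [-1,0,-0.32,0,0,0,0],
    [-1,0,-0.4,0,0,0,0],
    [-1,0,-0.48,0,0,0,0],
    [-1,0,-0.56,0,0,0,0],
    [-1,0,-0.56,0,0,0,0],
  ],
)

```text
t: 8.05
tcp_pos: [580.7, -54.1, 67.3]
eef_rot: [-0.001, 1.0, 0.009, 0.0]
contact_force: [0.1, 0.7, 0.5]
finger_gap: 0.0
grasp_force: 0.0
```

Call:
jog_arm(
  commands=[
    [-1,0,-0.04,0,0,0,0],
    [-1,0,-0.08,0,0,0,0],
    [-1,0,-0.12,0,0,0,0],
    [-1,0,-0.16,0,0,0,0],
    [-1,0,-0.2,0,0,0,0],
    [-1,0,-0.24,0,0,0,0],
    [-1,0,-0.28,0,0,0,0],
    [-1,0,-0.32,0,0,0,0],
  ],
)

```text
t: 8.72
tcp_pos: [579.6, -19.9, 66.9]
eef_rot: [0.001, 1.0, 0.007, -0.001]
contact_force: [-1.4, -6.0, 1.8]
finger_gap: -0.2
grasp_force: 2.6
```

Call:
jog_arm(
  commands=[
    [-1,0,-0.03,0,0,0,0],
    [-1,0,-0.06,0,0,0,0],
    [-1,0,-0.09,0,0,0,0],
    [-1,0,-0.11,0,0,0,0],
    [-1,0,-0.13,0,0,0,0],
    [-1,0,-0.15,0,0,0,0],
  ],
)

```text
t: 9.22
tcp_pos: [579.2, -2.0, 66.8]
eef_rot: [0.001, 1.0, 0.007, -0.001]
contact_force: [-2.1, -5.0, 2.0]
finger_gap: 0.2
grasp_force: 2.6
```

Call:
jog_arm(
  commands=[
    [-1,0,-0.02,0,0,0,0],
    [-1,0,-0.04,0,0,0,0],
    [-1,0,-0.06,0,0,0,0],
    [-1,0,-0.08,0,0,0,0],
    [-1,0,-0.08,0,0,0,0],
  ],
)

```text
t: 9.63
tcp_pos: [579.0, 8.3, 66.8]
eef_rot: [0.0, 1.0, 0.007, -0.001]
contact_force: [-2.2, -4.0, 2.3]
finger_gap: -0.0
grasp_force: 1.9
```

Call:
jog_arm(
  commands=[
    [-1,0,-0.02,0,0,0,0],
    [-1,0,-0.04,0,0,0,0],
    [-1,0,-0.04,0,0,0,0],
  ],
)

```text
t: 9.88
tcp_pos: [578.9, 8.9, 66.9]
eef_rot: [0.003, 1.0, 0.006, -0.001]
contact_force: [-2.9, -11.8, 4.3]
finger_gap: -0.2
grasp_force: 6.1
```

Call:
jog_arm(
  commands=[
    [-1,0,-0.03,0,0,0,0],
    [-1,0,-0.06,0,0,0,0],
    [-1,0,-0.06,0,0,0,0],
  ],
)

```text
t: 10.13
tcp_pos: [578.9, 9.2, 66.9]
eef_rot: [0.006, 1.0, 0.004, -0.002]
contact_force: [-2.8, -26.1, 5.2]
finger_gap: -0.0
grasp_force: 12.8
```

```bash
python3 -c "
from h import *
look('3',('rail_face','lever_tip','lever_pivot','candy_box','end_face'))
i=cv2.imread('pics/scene3.png')[160:300,260:460];cv2.imwrite('pics/s3c.png',cv2.resize(i,None,fx=4,fy=4,interpolation=2))"
```

```text
scene rail_face [(0.64, [521.0, 30.0, 50.0]), (0.27, [535.0, -1.0, 45.0])]
scene lever_tip []
scene lever_pivot [(0.64, [535.0, -2.0, 45.0])]
scene candy_box [(0.83, [382.0, -332.0, -1.0]), (0.7, [247.0, 240.0, 1.0]), (0.67, [500.0, 102.0, 30.0]), (0.45, [531.0, 1.0, 43.0])]
scene end_face [(0.91, [519.0, 165.0, 51.0]), (0.6, [475.0, 222.0, 32.0]), (0.17, [772.0, -121.0, 2.0])]
top rail_face []
top lever_tip []
top lever_pivot []
top candy_box [(0.94, [505.0, 100.0, 30.0]), (0.93, [543.0, 401.0, 1.0]), (0.74, [250.0, 243.0, 5.0]), (0.71, [382.0, -323.0, 0.0])]
top end_face []
10.7333 [578.88809444   9.16410405  66.92360181] [ -3.66068667 -24.5884082    4.80907736]
```

View pics/s3c.png

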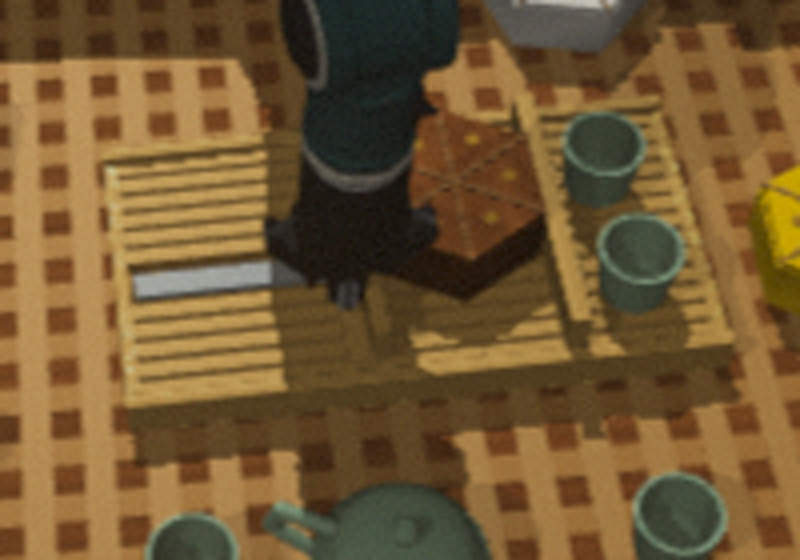

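The crop shows the box pressed against the fixed rail with the sliding rail behind it. Stall force is 26 N and the face is at y≈37, so it's snug. I'll back off, rise and go to the robot side of the lever.

Call:
jog_arm(
  commands=[
    [-1,0,0.08,0,0,0,0],
    [-1,0,0.17,0,0,0,0],
    [-1,0,0.22,-0.25,0,0,0],
    [-1,0,0.22,-0.55,0,0,0],
    [-1,0,0.22,-0.9,0,0,0],
    [-1,-0.3,0.18,-0.9,0,0,0],
    [-1,-0.6,0.14,-0.9,0,0,0],
    [-1,-0.6,0.14,-0.9,0,0,0],
  ],
)

```text
t: 11.4
tcp_pos: [500.8, 4.7, 174.4]
eef_rot: [-0.0, 1.0, 0.009, -0.003]
contact_force: [-1.7, 0.5, -0.8]
finger_gap: 0.2
grasp_force: 0.0
```

Call:
jog_arm(
  commands=[
    [-1,-0.2,0,0,0,0,0],
    [-1,-0.4,0,0,0,0,0],
    [-1,-0.6,0,0,0,0,0],
    [-1,-0.6,0,0,0,0,0],
  ],
)

```text
t: 11.73
tcp_pos: [431.4, 2.5, 174.4]
eef_rot: [-0.0, 1.0, 0.008, -0.002]
contact_force: [-1.1, 0.8, 0.1]
finger_gap: 0.1
grasp_force: 0.0
```

```bash
python3 -c "
from h import *
look('4',('rail_face','lever_tip','lever_pivot','candy_box'))"
```

```text
scene rail_face [(0.96, [521.0, 32.0, 48.0])]
scene lever_tip [(0.53, [467.0, 0.0, 105.0])]
scene lever_pivot [(0.61, [531.0, -2.0, 42.0])]
scene candy_box [(0.95, [384.0, -328.0, 2.0]), (0.71, [500.0, 102.0, 31.0]), (0.68, [242.0, 241.0, 1.0]), (0.67, [544.0, 402.0, -0.0])]
top rail_face [(0.93, [520.0, 32.0, 50.0])]
top lever_tip []
top lever_pivot [(0.64, [536.0, -0.0, 39.0])]
top candy_box [(0.81, [547.0, 406.0, 1.0]), (0.72, [250.0, 244.0, 3.0]), (0.72, [381.0, -327.0, 4.0]), (0.7, [502.0, 100.0, 31.0])]
12.2333 [436.16105545   1.62502917 174.90440733] [-0.47908488 -0.33795721  0.4054325 ]
```

```bash
python3 - <<'E'
from h import *
f=arm.grab_frame("wrist"); cv2.imwrite("pics/w4.png",f["img"][:,:,::-1])
i=cv2.imread("pics/top4.png")[140:250,175:365]; i=cv2.resize(i,None,fx=3.4,fy=3.4,interpolation=2)
w=cv2.resize(f["img"][:,:,::-1],(640,400)); i=cv2.resize(i,(640,int(i.shape[0]*640/i.shape[1])))[:200]
cv2.imwrite("pics/c4.png",np.vstack([w,i]))
E
```

```text
(no output)
```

View pics/c4.png

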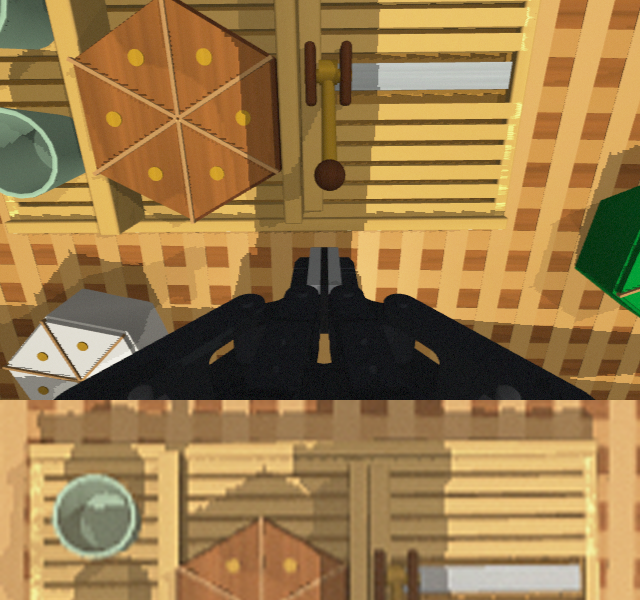

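```bash
python3 - <<'E'
from h import *
from scipy.spatial.transform import Rotation as R
s=arm.read_state(); f=arm.grab_frame("wrist")
w,x,y,z=s["eef_rot"]; Q=R.from_quat([x,y,z,w]).as_matrix(); T=f["T_tool_cam"]
def px(u,v,h):
    d=Q@T[:3,:3]@np.linalg.inv(f["mtx"])@[u,v,1]; o=Q@T[:3,3]+s["tcp_pos"]; return (o+d*(h-o[2])/d[2]).round(1)[:2]
print("box",*[px(*p,85) for p in((276,58),(280,172),(70,58),(96,174),(163,-4),(192,221))])
print("rail",*[px(*p,70) for p in((275,0),(287,222),(297,222),(291,0))])
print("end",*[px(*p,70) for p in((78,0),(117,233))])
# grey profile across rail/box edges
g=cv2.cvtColor(f["img"],cv2.COLOR_RGB2GRAY)
i=f["img"][:240,40:340,::-1]; cv2.imwrite("pics/w5.png",cv2.resize(i,None,fx=2.5,fy=2.5,interpolation=2))
E
```

```text
box [538.8  32.7] [466.8  32. ] [536.8 160.9] [463.3 159.2] [571.4  98.5] [429.8  96.5]
rail [574.5  34.5] [424.5  29.6] [424.6  21.9] [574.6  24.3]
end [572.5 159.4] [413.1 162.9]
```

View pics/w5.png

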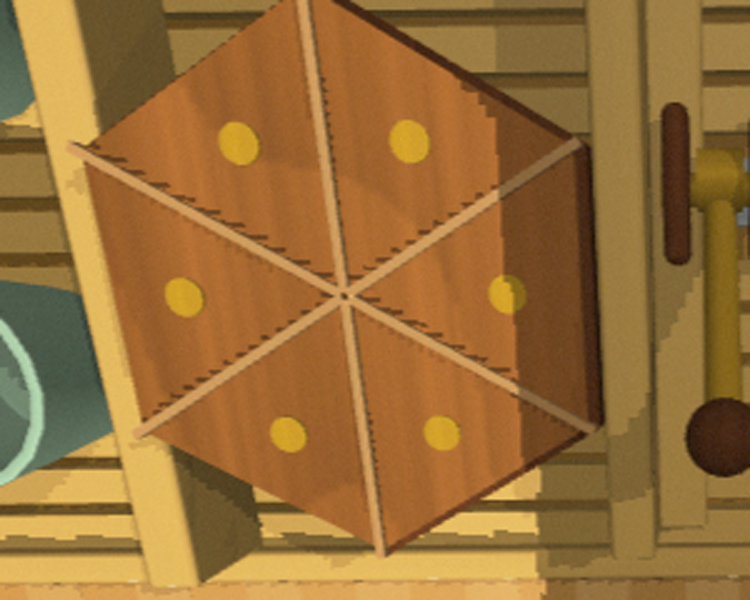

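The wrist view shows the box's right wall touching the rail along (590,150)–(603,430), and its left edge against the fixed rail, so there's no visible gap. I'll descend and flip the lever back.

Call:
jog_arm(
  commands=[
    [-1,0,0.01,0.26,0,0,0],
    [-1,0,0.01,0.52,0,0,0],
    [-1,0,0.01,0.52,0,0,0],
    [-1,0.08,0.01,0.52,0,0,0],
    [-1,0.17,0.01,0.52,0,0,0],
    [-1,0.25,0.01,0.52,0,0,0],
    [-1,0.33,0.01,0.52,0,0,0],
    [-1,0.42,0.01,0.52,0,0,0],
  ],
)

```text
t: 13.0
tcp_pos: [488.2, 1.0, 114.4]
eef_rot: [0.0, 1.0, 0.007, 0.001]
contact_force: [-2.5, -0.4, 1.9]
finger_gap: -0.1
grasp_force: 1.1
```

Call:
jog_arm(
  commands=[
    [-1,0.08,0,0,0,0,0],
    [-1,0.16,0,0,0,0,0],
    [-1,0.24,0,0,0,0,0],
    [-1,0.32,0,0,0,0,0],
    [-1,0.4,0,0,0,0,0],
    [-1,0.48,0,0,0,0,0],
    [-1,0.54,0,0,0,0,0],
    [-1,0.54,0,0,0,0,0],
  ],
)

```text
t: 13.67
tcp_pos: [551.7, 2.2, 111.9]
eef_rot: [-0.0, 1.0, 0.007, -0.001]
contact_force: [-0.3, 0.2, -0.6]
finger_gap: -0.1
grasp_force: 0.5
```

Call:
jog_arm(
  commands=[
    [-1,0.06,0,0,0,0,0],
    [-1,0.12,0,0,0,0,0],
    [-1,0.17,0,0,0,0,0],
    [-1,0.21,0,0,0,0,0],
    [-1,0.24,0,0,0,0,0],
    [-1,0.24,0,0,0,0,0],
  ],
)

```text
t: 14.17
tcp_pos: [574.4, 2.4, 111.9]
eef_rot: [0.001, 1.0, 0.007, -0.007]
contact_force: [-19.7, -0.5, 13.6]
finger_gap: 0.3
grasp_force: 11.6
```

Call:
jog_arm(
  commands=[
    [-1,0.03,0,0,0,0,0],
    [-1,0.05,0,0,0,0,0],
    [-1,0.05,0,0,0,0,0],
  ],
)

```text
t: 14.42
tcp_pos: [575.3, 2.3, 111.5]
eef_rot: [0.001, 1.0, 0.007, -0.013]
contact_force: [-32.8, 0.2, 24.0]
finger_gap: 0.2
grasp_force: 19.9
```

Call:
jog_arm(
  commands=[
    [-1,-0.1,0,0,0,0,0],
    [-1,-0.2,0,-0.3,0,0,0],
    [-1,-0.3,0,-0.6,0,0,0],
    [-1,-0.6,0,-0.6,0,0,0],
    [-1,-0.95,0,-0.6,0,0,0],
    [-1,-0.95,0,-0.6,0,0,0],
  ],
)

```text
t: 14.92
tcp_pos: [464.3, 0.3, 183.8]
eef_rot: [0.001, 1.0, 0.008, -0.003]
contact_force: [-1.7, 0.4, -1.2]
finger_gap: 0.1
grasp_force: 0.0
```

```bash
python3 - <<'E'
from h import *
look('6',('rail_face','lever_tip','lever_pivot','candy_box','end_face'))
f=arm.grab_frame("wrist")
a=f["img"][:260,:,::-1]; b=cv2.resize(cv2.imread("pics/scene6.png")[165:275,280:460],(560,340),interpolation=2)
b=cv2.copyMakeBorder(b,0,0,0,80,0); cv2.imwrite("pics/c6.png",np.vstack([a,b]))
E
```

```text
scene rail_face [(0.74, [522.0, 30.0, 52.0])]
scene lever_tip [(0.5, [593.0, 4.0, 103.0]), (0.45, [521.0, 167.0, 49.0])]
scene lever_pivot [(0.66, [532.0, -1.0, 44.0])]
scene candy_box [(0.88, [247.0, 240.0, 0.0]), (0.73, [379.0, -331.0, -2.0]), (0.61, [542.0, 402.0, 3.0]), (0.55, [501.0, 104.0, 30.0])]
scene end_face [(0.69, [521.0, 166.0, 48.0])]
top rail_face [(0.93, [519.0, 32.0, 51.0])]
top lever_tip [(0.55, [594.0, 5.0, 103.0])]
top lever_pivot [(0.62, [538.0, 3.0, 42.0])]
top candy_box [(0.91, [249.0, 245.0, 7.0]), (0.8, [505.0, 101.0, 32.0]), (0.63, [543.0, 399.0, 3.0]), (0.59, [385.0, -324.0, 3.0])]
top end_face [(0.78, [517.0, 166.0, 53.0]), (0.44, [688.0, -351.0, 3.0])]
15.5167 [472.12198007   0.90231679 184.4518319 ] [-0.26818508  0.12895651  0.12288085]
```

View pics/c6.png

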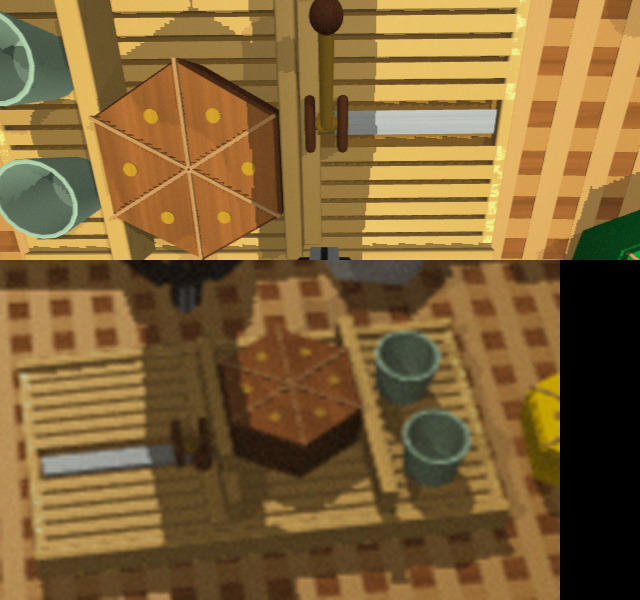

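The lever now leans fully to +x (ball at (326,15) in the wrist view). The box sits flat and touches both rails, the cups are undisturbed and the gripper is clear.

```bash
python3 -c "
from bench import arm
print(arm.hand_in())"
```

```text
the job is handed in; nothing more can be done
None
```

I handed the job in: the lever was flipped free, the rail was pushed until it stalled snug against the candy box at about 26 N, and the lever was flipped back to its locked stop. `hand_in()` gave no verdict; the networks read the rail gap as 134–136 mm against the 135 mm limit, though the wrist view showed the box touching both rails.

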